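Pack out the spring clamp with spacer plates and hold it shut

ROBOT

A 6-joint arm with a two-finger parallel gripper is mounted at the origin on a cart in front of the work surface, level with it; the furniture and walls round the work are solid. World frame = base frame: x ahead of the robot, y to its left, z up, the work surface at z = 0. Lengths are in mm, angles in rad, forces in N, time in s.
With the tool pointing down it reaches from about 275 to 725 mm from the base axis. Payload 15.9 kg.
Tool frame: the origin (TCP) lies between the finger pads; the fingertips stand 17 mm ahead of it and the grasp point (between the pads) lies 2 mm behind it (finger_overhang is the distance from the TCP to the fingertips, in mm); z points along the fingers, y is the line along which they close (so a half turn about z gives the same grasp; the last joint's range is limited). The gripper opens to 85 mm and grips with 20 to 120 N. Pads are 22 mm wide; open, the fingers measure 114 mm over their backs; the gripper's body (76 mm by 85 mm) begins 54 mm behind the grasp point. The pads swing forward as they close: fully open they stand 13 mm farther back than shut.
Start: joints at [1.123, 0.213, -0.034, 1.323, 0, 1.571], TCP at [216.484, 450.689, 248.306] pointing down, gripper open.
Joint ranges: [-2.98, 2.98], [-0.74, 1.72], [-1.14, 1.35], [-2.1, 2.04], [-1.57, 1.44], [-3.14, 3.14]. Speed limits (rad/s): [1.89, 1.89, 2.39, 2.57, 3.14, 3.14].

INTERFACE

Orientations are given as a 3x3 rotation matrix whose columns are the frame's x, y, z axes.
In Python, from rig import get_obs, grab_frame, hand_in, finger_overhang gives the robot as it stands.
- The arm moves only by the shell command python3 -m jog 'ROWS' [OPENING] [FORCE]. ROWS is JSON, a list that holds one entry, the list of rows, each a list of 6 numbers: the shift along the tool's x, y, z in m, then the turn, a rotation vector about the tool's x, y, z in degrees. A call has 1 to 20 rows; each row shifts and turns the commanded pose from where the row before left it, along the tool's axes as they then stand; what a row does not reach is not made up. A row lasts 1/10 s, in which the tool goes at most 50 mm and 8.59 degrees, less where a joint would pass 70% of its speed; a pose out of reach is approached as far as the arm can. A call with a gripper value outside its range is refused whole. OPENING is the opening, from 0 (shut) to 1 (fully open), set as the call begins (- or left out, the last holds). The fingers move at their own pace and stop on an object; FORCE is the grip in N (left out, the last holds). Time passes only in rows, so rows that do not move let the fingers close. It gives the time, the measured TCP pose, the force, the opening and the grip force at its end, in the units of the state.
- get_obs(): the state, without advancing time (a new reading comes with each control period).
- grab_frame(name): name is "side" or "top" or "wrist"; returns a dict with "frame" (384x512x3 uint8, red, green, blue), "intrinsics" (3x3 intrinsics, pixels), "world_from_camera" (4x4, takes a point from camera to world coordinates); the wrist camera has in their place "mount" (4x4, takes a point from camera to tool coordinates, whose origin is the TCP and whose axes are the flange's). Camera axes: x right, y up, looking along -z (the intrinsics and any distortion apply to the point x, -y, -z); pixel columns grow to the right and rows downward; lengths in mm; the calibration is good to about 2 mm. A picture is of the moment at which its call begins: read the wrist's pose just before it. There is no depth.
- hand_in(): hands the job in; it is judged then, once.
The state is a dict: "t": time; "joints": joint angles; "qvel": joint speeds; "joint_efforts": joint torques, N m; "eef_pos": TCP position; "ee_rot": TCP orientation; "force": force on the tool from outside, world axes, zero at the start; "moment": the same for the moment, N m; "width": finger opening in mm; "gripper_force": force on a finger pad.
Only numpy, scipy, OpenCV 4.12 (cv2) and the standard library are available. Lean on these libraries where they do the work, as an engineer would, in place of code of your own. Each camera call takes 0.05 s, during which the arm holds its last target. There are 200 camera calls.

TASK

The sliding jaw of the small spring clamp has too short a stroke to reach its end stop. Stand spacer plates from the wooden stand upright and square in the clamp's gap, one after the other, until the jaw, pushed towards the stop, closes firmly on the pack before its stroke runs out; leave the plates you do not need standing in the stand, and do not disturb the loose things lying about. The jaw springs back when let go, so finish while still pushing it: the program ends with the robot holding the jaw shut on the pack.

Things in the scene. Friction and masses are not known exactly. Their poses are not given: they have to be found in the camera images.
- clamp: base plate of the spring clamp, fixed to the bench, painted grey, 100 (x) x 56 (y) x 10 mm; origin: centre of its underside, z up. Own +x is the closing direction, from the sliding jaw (nearer the robot) to the end stop. The plates stand on its flat top, 10 mm above the bench
- jaw: sliding steel jaw, block 22 (x) x 30 (y) x 36 mm tall; origin: centre of its underside, on the base's top; axes as the clamp's. Gripping face 11 mm ahead (+x), top edge bevelled 4 mm; grooved rear face, to be pushed, 11 mm behind. At rest x = -35 mm in the clamp's frame; it slides at most 22 mm to +x against a return spring (3 N at first, 6 N at the end of the stroke)
- stop: fixed end stop on the clamp base, steel block of the jaw's size (22 x 30 x 36 mm) with a bolted foot behind; origin: centre of its underside, on the base's top; axes as the clamp's. Gripping face 11 mm behind the origin (-x), top edge bevelled 4 mm. Its place on the base varies: the gap to the open jaw is 24 to 39 mm, and the pack must fill all but 22 mm of it: 1 or 2 plates
- stand: wooden bar fixed to the bench, 96 (x) x 34 (y) x 26 mm tall; origin: centre of its underside. Three slots across it at x = -30, 0 and +30 mm in its frame, 15 mm wide, floor 6 mm above the bench, open at both sides: a plate's edges stick out 3 mm either side, its upper 44 mm stand free
- plate_0: one of three identical plain aluminium spacer plates (they may be used in any order), 12 thick (own x) x 40 wide (own y) x 64 tall, the two top corners rounded to a radius of 8, weight about 75 to 135 g; origin: centre of the underside. At the start it stands upright in its slot of the stand, its underside 6 mm above the bench (slot nearest the robot)
- plate_1: one of three identical plain aluminium spacer plates (they may be used in any order), 12 thick (own x) x 40 wide (own y) x 64 tall, the two top corners rounded to a radius of 8, weight about 75 to 135 g; origin: centre of the underside. At the start it stands upright in its slot of the stand, its underside 6 mm above the bench (slot middle)
- plate_2: one of three identical plain aluminium spacer plates (they may be used in any order), 12 thick (own x) x 40 wide (own y) x 64 tall, the two top corners rounded to a radius of 8, weight about 75 to 135 g; origin: centre of the underside. At the start it stands upright in its slot of the stand, its underside 6 mm above the bench (slot farthest from the robot)
- ring_blank_0: white-metal ring blank, 36 x 41 x 8 mm, loose bystander lying between clamp and stand; origin: centre of underside
- compound_red: bar of red polishing compound, 34 x 70 x 29 mm, loose bystander at the left of the stand; origin: centre of underside
- rubber_wheel: flat dark-green rubber wheel, 44 mm across, 10 mm thick, loose bystander between clamp and stand; origin: centre of underside
There are look-alikes about, which are no part of the job. Leave any orange look-alike of the plate_0 alone.

How it is judged (in metres and radians):
On the way:
1. a first plate stands upright in the clamp's gap, let go ((((x of plate_0 in the frame of clamp between -0.026 and 0.022 m and y of plate_0 in the frame of clamp between -0.01 and 0.01 m and z of plate_0 in the frame of clamp between 0.005 and 0.015 m and angle between plate_0's own z axis and vertical below 0.12 rad and angle between the x axis of plate_0 and the x axis of clamp, either way round below 0.15 rad) and contact force between the fingers and plate_0 below 0.3 N) or ((x of plate_1 in the frame of clamp between -0.026 and 0.022 m and y of plate_1 in the frame of clamp between -0.01 and 0.01 m and z of plate_1 in the frame of clamp between 0.005 and 0.015 m and angle between plate_1's own z axis and vertical below 0.12 rad and angle between the x axis of plate_1 and the x axis of clamp, either way round below 0.15 rad) and contact force between the fingers and plate_1 below 0.3 N) or ((x of plate_2 in the frame of clamp between -0.026 and 0.022 m and y of plate_2 in the frame of clamp between -0.01 and 0.01 m and z of plate_2 in the frame of clamp between 0.005 and 0.015 m and angle between plate_2's own z axis and vertical below 0.12 rad and angle between the x axis of plate_2 and the x axis of clamp, either way round below 0.15 rad) and contact force between the fingers and plate_2 below 0.3 N))), for 0.1 s.
At the end, for the whole second after the job is handed in: The robot still pushes the jaw, which clamps the pack on the stop (over 3 N at each); every plate stands in the gap on the base (tilt under 0.12, square within 0.15 rad, within 10 mm of the centre line) or in the stand; nothing moves (contact force between any of the fingers, the arm and jaw above 3 N and (contact force between jaw and plate_0 above 3 N or contact force between jaw and plate_1 above 3 N or contact force between jaw and plate_2 above 3 N) and (contact force between stop and plate_0 above 3 N or contact force between stop and plate_1 above 3 N or contact force between stop and plate_2 above 3 N) and ((x of plate_0 in the frame of clamp between -0.026 and 0.022 m and y of plate_0 in the frame of clamp between -0.01 and 0.01 m and z of plate_0 in the frame of clamp between 0.005 and 0.015 m and angle between plate_0's own z axis and vertical below 0.12 rad and angle between the x axis of plate_0 and the x axis of clamp, either way round below 0.15 rad) or (x of plate_0 in the frame of stand between -0.06 and 0.06 m and y of plate_0 in the frame of stand between -0.015 and 0.015 m and z of plate_0 in the frame of stand between 0.001 and 0.012 m and angle between plate_0's own z axis and vertical below 0.3 rad)) and ((x of plate_1 in the frame of clamp between -0.026 and 0.022 m and y of plate_1 in the frame of clamp between -0.01 and 0.01 m and z of plate_1 in the frame of clamp between 0.005 and 0.015 m and angle between plate_1's own z axis and vertical below 0.12 rad and angle between the x axis of plate_1 and the x axis of clamp, either way round below 0.15 rad) or (x of plate_1 in the frame of stand between -0.06 and 0.06 m and y of plate_1 in the frame of stand between -0.015 and 0.015 m and z of plate_1 in the frame of stand between 0.001 and 0.012 m and angle between plate_1's own z axis and vertical below 0.3 rad)) and ((x of plate_2 in the frame of clamp between -0.026 and 0.022 m and y of plate_2 in the frame of clamp between -0.01 and 0.01 m and z of plate_2 in the frame of clamp between 0.005 and 0.015 m and angle between plate_2's own z axis and vertical below 0.12 rad and angle between the x axis of plate_2 and the x axis of clamp, either way round below 0.15 rad) or (x of plate_2 in the frame of stand between -0.06 and 0.06 m and y of plate_2 in the frame of stand between -0.015 and 0.015 m and z of plate_2 in the frame of stand between 0.001 and 0.012 m and angle between plate_2's own z axis and vertical below 0.3 rad)) and linear speed of each of plate_0, plate_1, plate_2 below 0.02 m/s and linear speed of jaw below 0.01 m/s); the arm keeps its last pose, push and grip.
It fails at once if a bystander is moved by more than 20 mm (distance of any of ring_blank_0, compound_red, rubber_wheel from where it was at the start of the episode above 0.02 m).
It also fails if it takes over 64 s, if anything falls off the work surface, if the arm or the gripper's body presses on something with over 40 N, if the wrist force passes 120 N, or if a joint passes its speed limit or range.

## Working session

There is one attempt and no reset: what is moved stays moved. The work goes in short steps, Python scripts to look and compute and a shell command to move; the robot and the scene stay as the last step left them, time stands still between calls to the robot, and variables do not carry over. Pictures are saved under pics/ and viewed, at most 10 in all, crops included, and the job is handed in when it is done.

```bash
ls; mkdir -p pics; python3 - <<'E'
from rig import *
import cv2,numpy as np
o=get_obs();print(o['t'],o['eef_pos'],o['ee_rot'],o['width'])
for n in("side","top"):
    f=grab_frame(n);cv2.imwrite(f'pics/{n}0.png',f['frame'][...,::-1]);print(n,np.round(f['intrinsics'],1).tolist(),np.round(f['world_from_camera'],3).tolist(),[k for k in f])
f=grab_frame('wrist');print(f['mount'])
E
```

```text
pics
0.0 [216.3513219  450.41827149 247.82710535] [[-9.01401912e-01  4.32983115e-01 -4.63006800e-04]
 [ 4.32983363e-01  9.01401374e-01 -9.85199501e-04]
 [-9.21978341e-06 -1.08853496e-03 -9.99999408e-01]] 85.42995338256486
side [[383.5, 0.0, 250.4], [0.0, 383.5, 188.6], [0.0, 0.0, 1.0]] [[-0.985, 0.116, -0.129, 347.079], [-0.173, -0.686, 0.707, 808.972], [-0.007, 0.718, 0.696, 735.437], [0.0, 0.0, 0.0, 1.0]] ['frame', 'intrinsics', 'world_from_camera']
top [[453.1, 0.0, 257.1], [0.0, 453.1, 194.2], [0.0, 0.0, 1.0]] [[0.01, 0.976, -0.216, 271.985], [-1.0, 0.011, 0.003, 108.918], [0.006, 0.216, 0.976, 941.99], [0.0, 0.0, 0.0, 1.0]] ['frame', 'intrinsics', 'world_from_camera']
[[-7.35032126e-04  9.52914763e-01  3.03237388e-01  7.75555683e+01]
 [ 9.99999497e-01  9.07165286e-04 -4.26792480e-04  3.79365054e-01]
 [-6.81783287e-04  3.03236922e-01 -9.52914951e-01 -1.25023090e+02]
 [ 0.00000000e+00  0.00000000e+00  0.00000000e+00  1.00000000e+00]]
```

View pics/side0.png

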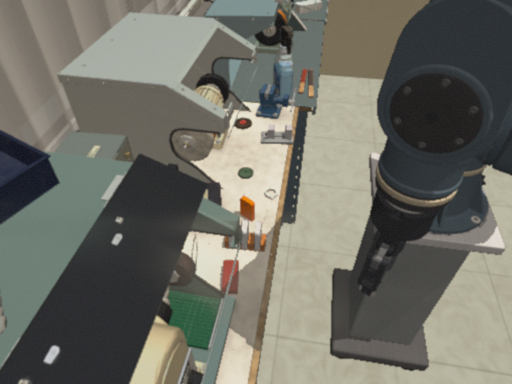

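View pics/top0.png

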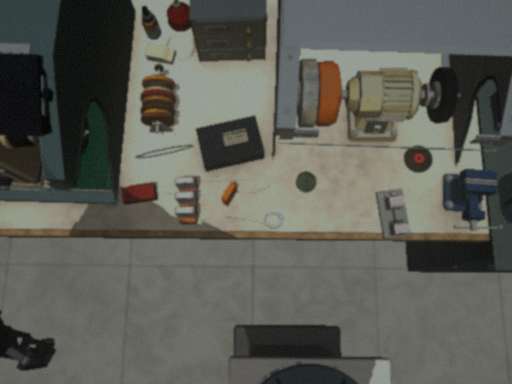

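The side view shows the stand at (247,240), the clamp at (277,137), and the wheel and ring between them. The top view shows the stand at (187,200), the clamp at (393,213), the ring at (273,220), the wheel at (306,181), the red bar at (140,193) and the orange look-alike at (229,192). I'll enlarge them.

```bash
python3 - <<'E'
import cv2,numpy as np
t=cv2.imread('pics/top0.png');s=cv2.imread('pics/side0.png')
def c(im,x,y,w,h,k):return cv2.resize(im[y:y+h,x:x+w],(w*k,h*k),interpolation=cv2.INTER_CUBIC)
a=np.hstack([c(t,160,168,50,60,8)[:300*2][:480],c(t,370,180,50,60,8)])
cv2.imwrite('pics/c1.png',cv2.convertScaleAbs(a,alpha=1.3))
E
```

```text
(no output)
```

View pics/c1.png

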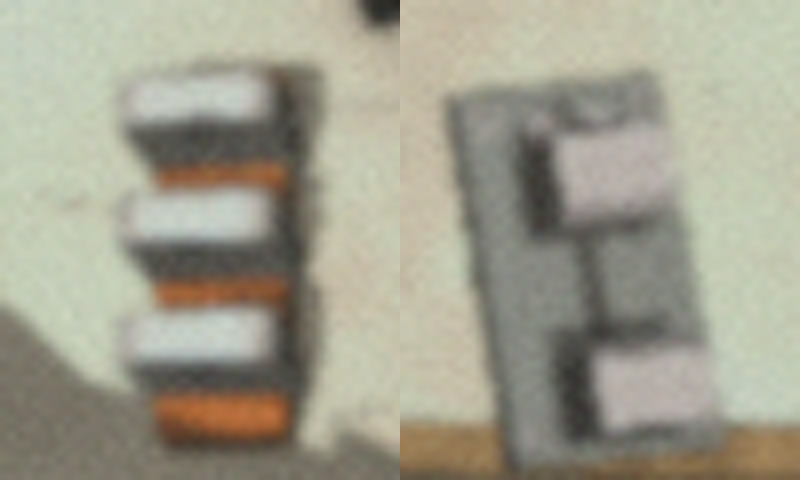

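```bash
cat > h.py <<'E'
import numpy as np
from rig import *
def pix(K,T,uv,z):
    K=np.array(K);T=np.array(T)
    d=np.linalg.inv(K)@[uv[0],uv[1],1];d=T[:3,:3]@(d*[1,-1,-1]);o=T[:3,3]
    return (o+d*(z-o[2])/d[2])
def wristT():
    o=get_obs();T=np.eye(4);T[:3,:3]=o['ee_rot'];T[:3,3]=o['eef_pos'];f=grab_frame('wrist');return f,T@np.array(f['mount'])
def proj(K,T,p):
    c=np.linalg.inv(T)@np.append(p,1);q=np.array(K)@(c[:3]*[1,-1,-1]);return q[:2]/q[2]
E
python3 - <<'E'
from h import *
f=grab_frame('top');K,T=f['intrinsics'],f['world_from_camera']
def g(n,u,v,x0,y0,z):print(n,np.round(pix(K,T,(x0+(u+.5)/8-.5,y0+(v+.5)/8-.5),z),1))
for n,u,v in(('far',197,97),('mid',197,215),('near',197,335),('farL',122,97),('farR',272,97)):g(n,u,v,160,168,70)
for n,u,v in(('TL',47,95),('TR',255,72),('BR',328,445),('BL',112,468)):g(n,u,v,370,180,10)
for n,u,v in(('jaw',256,388),('jTL',192,350),('jTR',310,343),('stop',216,175),('sBL',163,226),('sBR',275,213)):g(n,u,v,370,180,46)
for n,p,z in(('ring',(273,220),8),('wheel',(306,181),10),('red',(140,193),29),('orange',(229,192),20)):print(n,np.round(pix(K,T,p,z),1))
E
```

```text
far [492.9 250.8  70. ]
mid [463.  249.4  70. ]
near [432.9 248.   70. ]
farL [492.7 269.3  70. ]
farR [493.1 232.2  70. ]
TL [ 487.3 -144.3   10. ]
TR [ 494.2 -199.7   10. ]
BR [ 395.3 -212.9   10. ]
BL [ 388.7 -156.6   10. ]
jaw [ 404.6 -183.3   46. ]
jTL [ 414.  -167.9   46. ]
jTR [ 416.1 -197.5   46. ]
stop [ 458.8 -176.4   46. ]
sBL [ 445.5 -162.3   46. ]
sBR [ 449.2 -190.7   46. ]
ring [424.1  71.9   8. ]
wheel [508.3   2.2  10. ]
red [473.9 347.2  29. ]
orange [480.2 164.3  20. ]
```

The tops of the three plates are at (492,97), (463,215) and (433,335) in the crop. The clamp is rotated about +0.13 rad and its gap is about 33 mm, which is too close to the 34 mm limit to decide one plate or two. I'll move over the stand first and refine with the wrist camera.

```bash
python3 -m jog '[[[0,0,0,0,0,-7],[0,0,0,0,0,-7],[0,0,0,0,0,-7],[0,0,0,0,0,-6.4],[0.001,-0.03,0,0,0,0],[0.001,-0.03,0,0,0,0],[0.001,-0.03,0,0,0,0],[0.001,-0.03,0,0,0,0],[0.001,-0.03,0,0,0,0],[0.001,-0.03,0,0,0,0],[0,-0.02,0,0,0,0],[-0.03,-0.001,0,0,0,0],[-0.03,-0.001,0,0,0,0],[-0.03,-0.001,0,0,0,0],[-0.03,-0.001,0,0,0,0],[-0.03,-0.001,0,0,0,0],[-0.03,-0.001,0,0,0,0],[-0.03,-0.001,0,0,0,0],[0,0,0,0,0,0],[0,0,0,0,0,0]]]' 0.62 40
python3 - <<'E'
from h import *
import cv2
f,T=wristT();print(np.round(get_obs()['ee_rot'],3).tolist());np.savez('w1.npz',K=f['intrinsics'],T=T)
cv2.imwrite('pics/w1.png',f['frame'][...,::-1])
E
```

```text
t: 2.2
eef_pos: [426.7, 249.8, 247.8]
ee_rot: [[-1.0, -0.03, -0.001], [-0.03, 1.0, -0.0], [0.001, -0.0, -1.0]]
force: [-0.0, -0.2, 0.0]
width: 53.2
gripper_force: 0.0
[[-1.0, -0.03, -0.001], [-0.03, 1.0, -0.0], [0.001, -0.0, -1.0]]
```

View pics/w1.png

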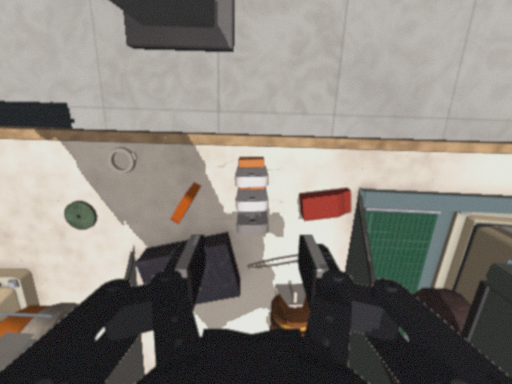

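The wrist view has the robot side at the top. The stand is at (252,195), with the red bar, ring and wheel clear of it. I'll zoom in on the stand.

```bash
python3 - <<'E'
import cv2
t=cv2.imread('pics/w1.png')[148:240,210:295]
cv2.imwrite('pics/c2.png',cv2.resize(t,None,fx=6,fy=6,interpolation=cv2.INTER_CUBIC))
E
```

```text
(no output)
```

View pics/c2.png

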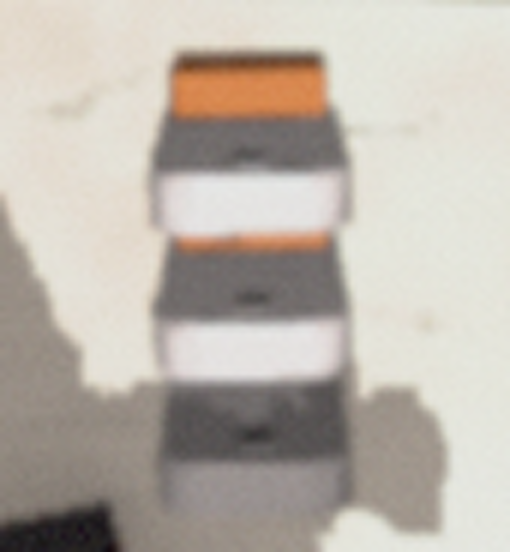

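```bash
python3 - <<'E'
from h import *
w=np.load('w1.npz')
for u,v in((252,204),(252,348),(255,486),(158,204),(346,204)):print(np.round(pix(w['K'],w['T'],(210+(u+.5)/6-.5,148+(v+.5)/6-.5),70),1))
E
```

```text
[432.1 250.5  70. ]
[461.5 251.4  70. ]
[491.2 252.9  70. ]
[432.6 232.5  70. ]
[431.6 268.5  70. ]
```

```bash
python3 -m jog '[[[-0.006,0,0.01,0,0,0],[0,0,0.03,0,0,0],[0,0,0.03,0,0,0],[0,0,0.03,0,0,0],[0,0,0.03,0,0,0],[0,0,0.03,0,0,0],[0,0,0.02,0,0,0],[0,0,0.01,0,0,0],[0,0,0.01,0,0,0],[0,0,0,0,0,0],[0,0,0,0,0,0]]]' 
python3 -m jog '[[[0,0,0,0,0,0],[0,0,0,0,0,0],[0,0,0,0,0,0],[0,0,0,0,0,0],[0,0,0,0,0,0],[0,0,0,0,0,0]]]' 0.3 40
```

```text
t: 3.35
eef_pos: [433.0, 250.4, 48.9]
ee_rot: [[-1.0, -0.031, 0.001], [-0.031, 1.0, 0.0], [-0.001, 0.0, -1.0]]
force: [-1.0, -0.1, -0.5]
width: 53.0
gripper_force: 0.0
t: 3.95
eef_pos: [433.3, 250.5, 49.3]
ee_rot: [[-1.0, -0.03, 0.001], [-0.03, 1.0, 0.001], [-0.001, 0.001, -1.0]]
force: [-1.2, -0.5, 5.6]
width: 39.4
gripper_force: 40.0
```

```bash
python3 -m jog '[[[0,0,-0.02,0,0,0],[0,0,-0.03,0,0,0],[0,0,-0.03,0,0,0],[0,0,-0.03,0,0,0],[0,0,-0.03,0,0,0],[0,0,-0.01,0,0,0],[0.001,-0.02,0,0,0,0],[0.001,-0.03,0,0,0,0],[0.001,-0.03,0,0,0,0],[0.001,-0.03,0,0,0,0],[0.001,-0.03,0,0,0,0],[0.001,-0.03,0,0,0,0],[0.001,-0.03,0,0,0,0],[0.001,-0.03,0,0,0,0],[0.001,-0.03,0,0,0,0],[0.001,-0.03,0,0,0,0],[0.001,-0.03,0,0,0,0],[0.001,-0.03,0,0,0,-2.5],[0,-0.01,0,0,0,-2.5],[0,0,0,0,0,0]]]' 
python3 -m jog '[[[0,0,0,0,0,0],[0,0,0,0,0,0],[0,0,0,0,0,0]]]'
python3 - <<'E'
from h import *
import cv2
f,T=wristT();print(np.round(get_obs()['ee_rot'],3).tolist());np.savez('w2.npz',K=f['intrinsics'],T=T)
im=f['frame'][...,::-1];cv2.imwrite('pics/w2.png',im)
cs=[proj(f['intrinsics'],T,[x,y,28]) for x in(380,500) for y in(-145,-215)]
cs=np.array(cs);print(cs)
a=np.clip(cs.min(0).astype(int)-8,0,None);b=cs.max(0).astype(int)+8
c=im[a[1]:b[1],a[0]:b[0]];k=min(760/c.shape[1],580/c.shape[0])//1
cv2.imwrite('pics/c3.png',cv2.resize(c,None,fx=k,fy=k,interpolation=cv2.INTER_CUBIC));print(a,k,c.shape)
E
```

```text
t: 5.95
eef_pos: [431.9, -111.2, 197.9]
ee_rot: [[-0.993, -0.116, -0.0], [-0.116, 0.993, -0.0], [0.0, 0.0, -1.0]]
force: [0.4, 0.4, 0.0]
width: 39.3
gripper_force: 40.9
t: 6.25
eef_pos: [432.1, -109.3, 198.3]
ee_rot: [[-0.993, -0.118, 0.0], [-0.118, 0.993, 0.0], [-0.0, 0.0, -1.0]]
force: [1.1, 0.8, -1.5]
width: 39.9
gripper_force: 40.9
[[-0.993, -0.118, 0.0], [-0.118, 0.993, 0.0], [-0.0, 0.0, -1.0]]
[[223.15074462 127.14763734]
 [156.40843292 119.10028271]
 [214.45337025 230.11549605]
 [155.15126113 223.7810769 ]]
[147 111] 4.0 (127, 84, 3)
```

View pics/c3.png

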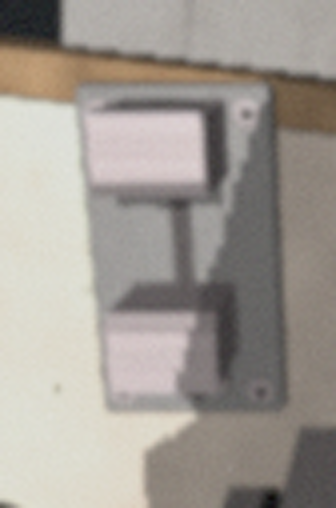

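```bash
python3 - <<'E'
from h import *
w=np.load('w2.npz')
def g(u,v,z):return pix(w['K'],w['T'],(147+(u+.5)/4-.5,111+(v+.5)/4-.5),z)
C=[g(u,v,10) for u,v in((78,87),(271,85),(286,410),(110,408))]
print(np.round(C,1));ctr=np.mean(C,0)
d=(C[3]-C[0]+C[2]-C[1]);a=np.arctan2(d[1],d[0]);print('ctr',ctr,'yaw',a)
R=np.array([[np.cos(a),np.sin(a)],[-np.sin(a),np.cos(a)]])
for n,u,v,z in(('jawrear',147,110,46),('jawfrontbevel-low',150,190,43),('stopflatfront',160,310,46),('stoprear',165,394,46),('jl',90,150,46),('jr',208,150,46),('sl',107,350,46),('sr',216,350,46)):
    p=g(u,v,z);print(n,np.round(p,1),np.round(R@(p-ctr)[:2],1))
E
```

```text
[[ 394.7 -209.9   10. ]
 [ 387.8 -156.    10. ]
 [ 485.3 -143.9   10. ]
 [ 491.  -197.8   10. ]]
ctr [ 439.7323492  -176.90046706   10.        ] yaw 0.12389290276274502
jawrear [ 393.9 -182.    46. ] [-46.2   0.6]
jawfrontbevel-low [ 414.7 -181.1   43. ] [-25.4  -1.1]
stopflatfront [ 445.9 -176.4   46. ] [ 6.1 -0.3]
stoprear [ 469.6 -174.    46. ] [30.  -0.8]
jl [ 405.6 -195.9   46. ] [-36.3 -14.7]
jr [ 402.1 -166.3   46. ] [-36.1  15.2]
sl [ 458.7 -190.    46. ] [ 17.2 -15.4]
sr [ 455.3 -161.    46. ] [17.4 13.9]
```

The jaw rear is at crop row 110, the stop's gripping face is near row 310, and the base corners give the centre (440,-177) and yaw 0.124. The gap is about 31 mm, so one plate should be enough. The test push will confirm that.

```bash
python3 -m jog '[[[0.002,-0.025,0,0,0,0],[0.002,-0.025,0,0,0,0],[0,-0.0187,0,0,0,0],[0,0,0.02,0,0,0],[0,0,0.03,0,0,0],[0,0,0.03,0,0,0],[0,0,0.03,0,0,0],[0,0,0.02,0,0,0],[0,0,0,0,0,0],[0,0,0,0,0,0],[0,0,0,0,0,0],[0,0,0,0,0,0]]]'
```

```text
t: 7.5
eef_pos: [437.0, -179.0, 69.5]
ee_rot: [[-0.993, -0.118, 0.002], [-0.118, 0.993, -0.001], [-0.002, -0.001, -1.0]]
force: [-0.5, -0.2, -1.1]
width: 39.3
gripper_force: 41.0
```

```bash
python3 -m jog '[[[0.0,0.001,0.004,0,0,0],[0,0,0.004,0,0,0],[0,0,0.004,0,0,0],[0,0,0.002,0,0,0],[0,0,0.001,0,0,0],[0,0,0,0,0,0],[0,0,0,0,0,0],[0,0,0,0,0,0]]]'
```

```text
t: 8.3
eef_pos: [436.0, -177.7, 53.3]
ee_rot: [[-0.993, -0.117, -0.0], [-0.117, 0.993, 0.0], [0.0, 0.0, -1.0]]
force: [-1.6, 0.4, 1.3]
width: 39.5
gripper_force: 41.1
```

```bash
python3 -m jog '[[[0,0,0.0005,0,0,0],[0,0,0,0,0,0],[0,0,0,0,0,0]]]'
```

```text
t: 8.6
eef_pos: [436.1, -177.7, 53.3]
ee_rot: [[-0.993, -0.117, 0.0], [-0.117, 0.993, -0.0], [-0.0, -0.0, -1.0]]
force: [-4.1, 2.4, 12.6]
width: 39.5
gripper_force: 42.6
```

The plate is resting on the base. I'll release it, rise straight up and back off for a look.

```bash
python3 -m jog '[[[0,0,0,0,0,0],[0,0,0,0,0,0],[0,0,0,0,0,0],[0,0,0,0,0,0],[0,0,-0.01,0,0,0],[0,0,-0.02,0,0,0],[0,0,-0.03,0,0,0],[0,0,-0.03,0,0,0],[0,0,-0.03,0,0,0],[0.03,0,-0.03,0,0,0],[0.03,0,0,0,0,0],[0.02,0,0,0,0,0],[0,0,0,0,0,0],[0,0,0,0,0,0],[0,0,0,0,0,0]]]' 0.6
python3 - <<'E'
from h import *
import cv2
f,T=wristT();np.savez('w3.npz',K=f['intrinsics'],T=T)
im=f['frame'][...,::-1];cv2.imwrite('pics/w3.png',im)
cs=np.array([proj(f['intrinsics'],T,[x,y,z]) for x in(380,500) for y in(-145,-215) for z in (0,70)])
a=np.clip(cs.min(0).astype(int)-8,0,None);b=cs.max(0).astype(int)+8
c=im[a[1]:b[1],a[0]:b[0]];k=min(760/c.shape[1],580/c.shape[0])//1
cv2.imwrite('pics/c4.png',cv2.resize(c,None,fx=k,fy=k,interpolation=cv2.INTER_CUBIC));print(a,k,c.shape)
E
```

```text
t: 10.1
eef_pos: [357.2, -187.1, 203.1]
ee_rot: [[-0.993, -0.118, 0.0], [-0.118, 0.993, -0.0], [-0.0, -0.0, -1.0]]
force: [-0.4, -0.5, -0.2]
width: 51.5
gripper_force: 0.0
[204 178] 4.0 (140, 93, 3)
```

View pics/c4.png

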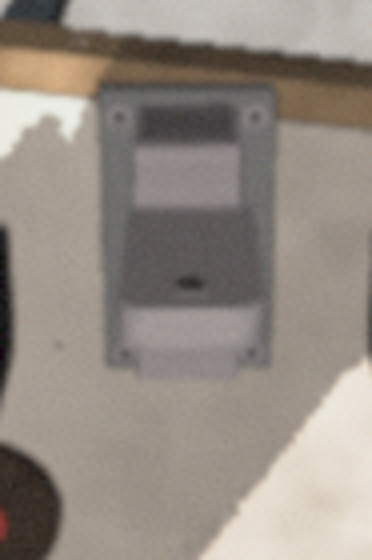

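The plate stands square and centred between jaw (crop 188,175) and stop (188,360). Next I'll shut the gripper, go down behind the jaw and push.

```bash
python3 -m jog '[[[0,-0.001,0.01,0,0,-0.4],[0,0,0.02,0,0,0],[0,0,0.03,0,0,0],[0,0,0.03,0,0,0],[0,0,0.03,0,0,0],[0,0,0.03,0,0,0],[0,0,0.015,0,0,0],[-0.005,0,0,0,0,0],[-0.005,0,0,0,0,0],[0,0,0,0,0,0],[0,0,0,0,0,0],[0,0,0,0,0,0]]]' 0
```

```text
t: 11.35
eef_pos: [367.0, -187.0, 38.3]
ee_rot: [[-0.992, -0.125, 0.001], [-0.125, 0.992, -0.001], [-0.001, -0.001, -1.0]]
force: [0.6, 0.3, 0.5]
width: 0.0
gripper_force: 0.0
```

```bash
python3 -m jog '[[[-0.004,0,0,0,0,0],[-0.004,0,0,0,0,0],[-0.004,0,0,0,0,0],[-0.002,0,0,0,0,0],[-0.002,0,0,0,0,0],[-0.002,0,0,0,0,0],[-0.002,0,0,0,0,0],[0,0,0,0,0,0],[0,0,0,0,0,0],[0,0,0,0,0,0]]]'
```

```text
t: 12.35
eef_pos: [386.4, -184.4, 37.8]
ee_rot: [[-0.992, -0.124, -0.0], [-0.124, 0.992, 0.0], [0.0, 0.0, -1.0]]
force: [-1.7, 0.3, 0.3]
width: -0.2
gripper_force: 1.1
```

```bash
python3 -m jog '[[[-0.001,0,0,0,0,0],[-0.001,0,0,0,0,0],[-0.001,0,0,0,0,0],[-0.001,0,0,0,0,0],[-0.001,0,0,0,0,0],[0,0,0,0,0,0],[0,0,0,0,0,0],[0,0,0,0,0,0]]]'
```

```text
t: 13.15
eef_pos: [391.4, -183.7, 37.8]
ee_rot: [[-0.992, -0.124, 0.0], [-0.124, 0.992, 0.0], [-0.0, 0.0, -1.0]]
force: [-3.0, -1.1, -2.4]
width: 0.1
gripper_force: 1.5
```

```bash
python3 -m jog '[[[-0.001,0,0,0,0,0],[-0.001,0,0,0,0,0],[-0.001,0,0,0,0,0],[-0.001,0,0,0,0,0],[-0.001,0,0,0,0,0],[0,0,0,0,0,0],[0,0,0,0,0,0]]]'
```

```text
t: 13.85
eef_pos: [396.5, -183.1, 37.8]
ee_rot: [[-0.992, -0.124, 0.0], [-0.124, 0.992, 0.0], [-0.0, 0.0, -1.0]]
force: [-3.9, -1.2, -2.4]
width: -0.2
gripper_force: 1.8
```

```bash
python3 -m jog '[[[-0.001,0,0,0,0,0],[-0.001,0,0,0,0,0],[-0.001,0,0,0,0,0],[0,0,0,0,0,0],[0,0,0,0,0,0]]]'
```

```text
t: 14.35
eef_pos: [399.3, -182.7, 37.8]
ee_rot: [[-0.992, -0.124, -0.0], [-0.124, 0.992, -0.0], [0.0, 0.0, -1.0]]
force: [-4.7, -1.6, -0.4]
width: 0.0
gripper_force: 2.4
```

```bash
python3 -m jog '[[[-0.001,0,0,0,0,0],[-0.001,0,0,0,0,0],[0,0,0,0,0,0],[0,0,0,0,0,0]]]'
```

```text
t: 14.75
eef_pos: [401.2, -182.5, 37.8]
ee_rot: [[-0.992, -0.124, -0.0], [-0.124, 0.992, -0.0], [0.0, -0.0, -1.0]]
force: [-4.9, -1.7, -1.8]
width: -0.2
gripper_force: 2.6
```

```bash
python3 -m jog '[[[-0.001,0,0,0,0,0],[-0.001,0,0,0,0,0],[0,0,0,0,0,0],[0,0,0,0,0,0]]]'
```

```text
t: 15.15
eef_pos: [403.0, -182.3, 37.8]
ee_rot: [[-0.992, -0.124, -0.001], [-0.124, 0.992, -0.0], [0.001, -0.0, -1.0]]
force: [-6.3, -1.8, 0.8]
width: -0.2
gripper_force: 3.5
```

```bash
python3 -m jog '[[[-0.001,0,0,0,0,0],[0,0,0,0,0,0],[0,0,0,0,0,0]]]'
```

```text
t: 15.45
eef_pos: [403.0, -182.3, 37.7]
ee_rot: [[-0.992, -0.124, -0.002], [-0.124, 0.992, -0.001], [0.002, -0.0, -1.0]]
force: [-14.2, -2.9, 7.9]
width: 0.1
gripper_force: 7.4
```

```bash
python3 -m jog '[[[-0.001,0,0,0,0,0],[0,0,0,0,0,0],[0,0,0,0,0,0]]]'
```

```text
t: 15.75
eef_pos: [403.1, -182.2, 37.6]
ee_rot: [[-0.992, -0.124, -0.004], [-0.124, 0.992, -0.001], [0.004, -0.001, -1.0]]
force: [-21.2, -5.4, 14.2]
width: 0.0
gripper_force: 11.2
```

It stops hard here, about 19.5 mm into the stroke if the finger's half-depth is 11 mm. To rule out the stroke end (22 mm), I'll back off slowly and find where the jaw's rest contact is lost.

```bash
python3 -m jog '[[[0.003,0,0,0,0,0],[0.003,0,0,0,0,0],[0.003,0,0,0,0,0],[0.003,0,0,0,0,0],[0.003,0,0,0,0,0],[0.003,0,0,0,0,0],[0,0,0,0,0,0],[0,0,0,0,0,0],[0,0,0,0,0,0]]]' | egrep 'pos|force'
for i in 1; do python3 -m jog '[[[0.001,0,0,0,0,0],[0,0,0,0,0,0],[0,0,0,0,0,0]]]'| egrep 'pos|force'; done
python3 -m jog '[[[0.001,0,0,0,0,0],[0,0,0,0,0,0],[0,0,0,0,0,0]]]'| egrep 'pos|force'
python3 -m jog '[[[0.001,0,0,0,0,0],[0,0,0,0,0,0],[0,0,0,0,0,0]]]'| egrep 'pos|force'
python3 -m jog '[[[0.001,0,0,0,0,0],[0,0,0,0,0,0],[0,0,0,0,0,0]]]'| egrep 'pos|force'
python3 -m jog '[[[0.001,0,0,0,0,0],[0,0,0,0,0,0],[0,0,0,0,0,0]]]'| egrep 'pos|force'
python3 -m jog '[[[0.001,0,0,0,0,0],[0,0,0,0,0,0],[0,0,0,0,0,0]]]'| egrep 'pos|force'
python3 -m jog '[[[0.001,0,0,0,0,0],[0,0,0,0,0,0],[0,0,0,0,0,0]]]'| egrep 'pos|force'
```

```text
eef_pos: [387.6, -184.2, 37.9]
force: [-3.4, 0.7, 1.0]
gripper_force: 1.7
eef_pos: [386.6, -184.4, 37.9]
force: [-3.0, 0.6, 0.6]
gripper_force: 1.3
eef_pos: [385.5, -184.5, 37.8]
force: [-3.1, 1.1, 2.0]
gripper_force: 1.5
eef_pos: [384.5, -184.6, 37.8]
force: [-3.1, 0.4, 1.4]
gripper_force: 1.4
eef_pos: [383.6, -184.8, 37.8]
force: [-1.3, -0.3, -0.4]
gripper_force: 0.7
eef_pos: [382.7, -184.9, 37.9]
force: [-0.4, -0.1, 0.3]
gripper_force: 0.0
eef_pos: [381.5, -185.0, 37.8]
force: [-0.1, -0.1, 0.4]
gripper_force: 0.0
eef_pos: [380.5, -185.1, 37.8]
force: [0.1, 0.4, 0.5]
gripper_force: 0.0
```

Contact is lost at x≈383.7 and the hard stop is at 403.05, so travel is 19.5 mm, under 22. One plate fills the gap. I'll push again for the finish.

```bash
python3 -m jog '[[[-0.003,0,0,0,0,0],[-0.003,0,0,0,0,0],[-0.003,0,0,0,0,0],[-0.003,0,0,0,0,0],[-0.003,0,0,0,0,0],[-0.003,0,0,0,0,0],[-0.002,0,0,0,0,0],[-0.001,0,0,0,0,0],[-0.001,0,0,0,0,0],[-0.001,0,0,0,0,0],[-0.001,0,0,0,0,0],[-0.0005,0,0,0,0,0],[0,0,0,0,0,0],[0,0,0,0,0,0],[0,0,0,0,0,0],[0,0,0,0,0,0],[0,0,0,0,0,0]]]'
python3 - <<'E'
from h import *
import cv2
o=get_obs();print(o['t'],o['force'],o['qvel'])
f=grab_frame('side');im=f['frame'][100:170,230:330,::-1];cv2.imwrite('pics/s1.png',cv2.resize(im,None,fx=7,fy=7,interpolation=cv2.INTER_CUBIC))
E
```

```text
t: 20.45
eef_pos: [403.1, -182.2, 37.6]
ee_rot: [[-0.992, -0.124, -0.003], [-0.124, 0.992, -0.001], [0.004, -0.0, -1.0]]
force: [-18.1, -4.7, 13.2]
width: -0.2
gripper_force: 9.0
20.45 [-18.1348663   -4.66686114  13.16408154] [ 0.00129413 -0.00111403  0.00017085  0.00060203  0.00097584  0.00109365]
```

View pics/s1.png

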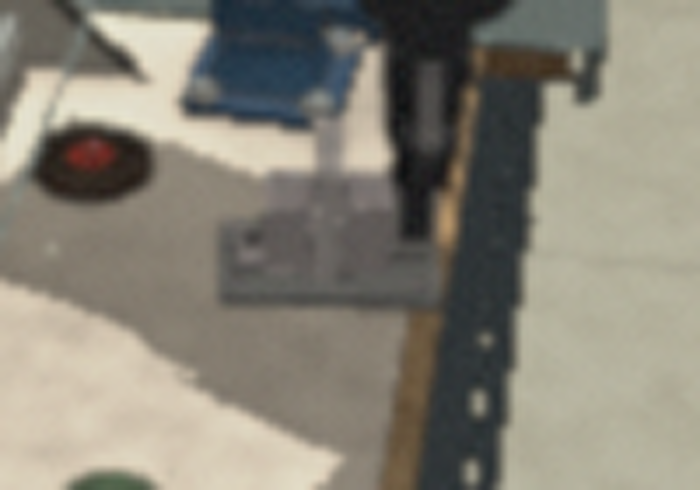

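The picture shows the plate upright at (328,200), clamped between jaw (365,210) and stop (290,210), with the closed fingers at (420,190) holding the jaw with about 18 N. I'm handing in.

```bash
python3 -c "from rig import hand_in;print(hand_in())"
```

```text
the job is handed in; nothing more can be done
None
```

I handed the job in with one plate standing square in the gap and the robot still holding the jaw shut on it at about 18 N; the jaw closed after 19.5 mm of its 22 mm stroke, the other two plates were left untouched in the stand, and no verdict came back.

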